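# Open the glaze test-tile box and lay its lid back on its stop

## Task

Open the wooden test-tile box so that the glaze tiles can be compared: turn the wooden button on its ledge a quarter turn, either way, until it is clear of the lid, then raise the lid, which has a lip at its front for the fingers, and ease it over past upright, without flinging it, until it leans back on its stop by itself. Only push with the fingertips and force nothing: grip nothing, do not shove, tip or lift the box, and leave the tubs, the cup and the wooden rib where they stand.

Things in the scene. Friction and masses are not known exactly. Their poses are not given: they have to be found in the camera images.
- tile_box: Pale wooden test-tile box, loose, about 1.8 kg, 140 mm deep (x), 200 mm wide (y), on the worktop. Origin: centre of its underside; x points from its front to its hinged back, y to its left, z up. Lidded part: y -22 to +100 mm, front wall's outer face at x = -70 mm. Right of it a solid ledge, y -58 to -22 mm, top at z = 101 mm, then an open tool tray with walls 55 mm high.
- lid (a joint): Angle of the lid, rad: 0 shut (level), grows as the front edge rises. The lid weighs about 0.22 kg; the hinge is free, slightly damped (0.03 N m s). Let go below about 1.5 it falls shut; past 1.5 it falls open to its stop at 1.92, a bevelled batten on the box's back.
- lid_lip (a point): Middle of the lid's lower front edge; lid shut: at (-90, 40, 91) mm in the box frame. The lid is a flat board 160 mm long (x), 120 mm wide (box y -20 to +100 mm), 10 mm thick, its top at z = 101 mm when shut. Its front edge stands 20 mm out from the front wall as a finger lip. A sample tile 34 mm square, 5 mm thick, is glued on top, centred at (2, 52) mm.
- lid_hinge (a point): Middle of the lid's hinge line, at (70, 40, 91) mm in the box frame; the hinge axis runs along the box's y. The box stands crosswise: its front with the lip faces roughly to the robot's right, the hinged back to the robot's left, the ledge and the tool tray lie at the end away from the robot.
- button (a joint): Angle of the wooden turn button about the vertical, rad, positive anticlockwise seen from above. At 0 its long end lies along the box's +y, across the lid, and holds it shut; it is clear of the lid beyond about 1.2 either way and stops at 1.75 either way. Friction (about 0.03 N m) keeps it where it is left.
- button_pivot (a point): The turn button's pivot, half-way up it: at (0, -41, 109.5) mm in the box frame. The button is a dark wooden bar with round ends, 16 mm wide, 14 mm thick (z 102.5 to 116.5 mm); its long end reaches 45 mm from the pivot, its short end 38 mm the other way, out over the tool tray. A sideways push on either end turns it.
- button_nose (a point): Tip of the button's long end, 45 mm from the pivot, half-way up.
- tub_a: A white lidded plastic tub, 87 mm across and 48 mm high, left of the box. Bystander. Origin at the centre of its underside.
- tub_b: Another such tub, farther to the left. Bystander. Origin at the centre of its underside.
- rib: A half-moon wooden potter's rib, 66 x 110 x 9 mm, lying flat. Bystander. Origin at the centre of its underside.
- cup: A rough pottery cup with a brush standing in it, 77 mm across and 166 mm high with the brush. Bystander. Origin at the centre of its underside.

How it is judged:
By the outcome, as a careful person would: the job done as asked, in the order asked, and still so for the second after the job is handed in, with the robot touching nothing.
It also fails if it takes over 51 s, if anything falls off the work surface, if the arm or the gripper's body presses on something with over 40 N, if the wrist force passes 120 N, or if a joint passes its speed limit or range.

## Robot

A 6-joint arm with a two-finger parallel gripper is mounted at the origin on a cart in front of the work surface, level with it; the furniture and walls round the work are solid. World frame = base frame: x ahead of the robot, y to its left, z up, the work surface at z = 0. Lengths are in mm, angles in rad, forces in N, time in s.
With the tool pointing down it reaches from about 275 to 750 mm from the base axis. Payload 10.2 kg.
Tool frame: the origin (TCP) lies between the finger pads; the fingertips stand 11 mm ahead of it and the grasp point (between the pads) lies 8 mm behind it; z points along the fingers, y is the line along which they close (so a half turn about z gives the same grasp; the last joint's range is limited). The gripper opens to 85 mm and grips with 20 to 120 N. Pads are 22 mm wide; open, the fingers measure 114 mm over their backs; the gripper's body (76 mm by 85 mm) begins 54 mm behind the grasp point. The pads swing forward as they close: fully open they stand 13 mm farther back than shut.
Start: joints at [-1.331, 0.313, 1.498, -0, 1.331, -0.223], TCP at [234.378, -469.785, 242.294] pointing down, gripper open.
Joint ranges: [-2.94, 2.94], [-0.97, 2.17], [0.19, 2.56], [-1.23, 4.37], [0.02, 3.11], [-2.88, 2.88]. Speed limits (rad/s): [2.39, 2.39, 3.01, 3.14, 3.14, 3.14].

## Interface

Orientations are given as a unit quaternion [w, x, y, z].
In Python, from rig import sense, eyes, finish_job gives the robot as it stands.
- The arm moves only by the shell command python3 -m jog 'ROWS' [FORCE]. ROWS is JSON, a list of rows, each a list of 7 numbers: the shift along the tool's x, y, z in m, then the turn, a rotation vector about the tool's x, y, z in rad, then the finger opening in m, from 0 to 0.0854. In form: [[dx, dy, dz, rx, ry, rz, gripper], ...]. A call has 1 to 5 rows; each row shifts and turns the commanded pose from where the row before left it, along the tool's axes as they then stand; what a row does not reach is not made up. A row lasts 1/10 s, in which the tool goes at most 50 mm and 8.59 degrees, less where a joint would pass 70% of its speed; a pose out of reach is approached as far as the arm can. A call is refused whole if a number of a shift passes 0.05 or a number of a turn 0.15, either way. A call with a gripper value outside its range is refused whole. The fingers move at their own pace and stop on an object; FORCE is the grip in N (left out, the last holds). Time passes only in rows, so rows that do not move let the fingers close. It gives the time, the measured TCP pose, the force, the opening and the grip force at its end, in the units of the state.
- sense(): the state, without advancing time (a new reading comes with each control period).
- eyes.capture(name): name is "scene" or "top" or "wrist"; returns the picture (480x640x3 uint8, red, green, blue); there is no depth.
- eyes.calibration(name): a dict with "fx", "fy", "cx", "cy" (pixels), "dist" ([k1, k2, p1, p2, k3] as OpenCV has them; the pictures are not rectified), "cam_to_world" (4x4, takes a point from camera to world coordinates); the wrist camera has in their place "mount" (4x4, takes a point from camera to tool coordinates, whose origin is the TCP and whose axes are the flange's). Camera axes: x right, y down, z forward; pixel columns grow to the right and rows downward; lengths in mm; the calibration is good to about 2 mm. A picture is of the moment at which its call begins: read the wrist's pose just before it. calibration takes no time and is no camera call.
- finish_job(): hands the job in; it is judged then, once.
The state is a dict: "time_s": time; "joints": joint angles; "dq": joint speeds; "tau": joint torques, N m; "eef_pos": TCP position; "ee_rot": TCP orientation; "force": force on the tool from outside, world axes, zero at the start; "wrist_torque": the same for the moment, N m; "grip_width": opening from 0.0 (shut) to 1.0 (fully open); "grip_force": force on a finger pad.
Only numpy, scipy, OpenCV 4.12 (cv2) and the standard library are available. Lean on these libraries where they do the work, as an engineer would, in place of code of your own. Each camera call takes 0.05 s, during which the arm holds its last target. There are 200 camera calls.

## Working session

There is one attempt and no reset: what is moved stays moved. The work goes in short steps, Python scripts to look and compute and a shell command to move; the robot and the scene stay as the last step left them, time stands still between calls to the robot, and variables do not carry over. Pictures are saved under pics/ and viewed, at most 10 in all, crops included, and the job is handed in when it is done.

```bash
mkdir -p pics; python3 - <<'E'
from rig import sense,eyes
import cv2
for n in("scene","top"):
    cv2.imwrite(f"pics/{n}0.png",eyes.capture(n)[:,:,::-1])
    c=eyes.calibration(n);print(n,c)
s=sense();print(s)
print(eyes.calibration("wrist")["mount"])
E
```

```text
scene {'fx': 542.2459530416247, 'fy': 542.2459530416247, 'cx': 313.4252039774468, 'cy': 241.11103196722826, 'dist': array([-0.16091903,  0.        ,  0.        ,  0.        ,  0.        ]), 'cam_to_world': array([[ 8.35282411e-01,  4.55665337e-01, -3.07688796e-01,
         8.35978751e+02],
       [ 5.49821130e-01, -6.92098475e-01,  4.67649898e-01,
        -4.43759830e+02],
       [ 1.40902058e-04, -5.59793535e-01, -8.28632113e-01,
         9.54539204e+02],
       [ 0.00000000e+00,  0.00000000e+00,  0.00000000e+00,
         1.00000000e+00]])}
top {'fx': 607.0202338000934, 'fy': 607.0202338000934, 'cx': 306.73541086555986, 'cy': 229.69198464295923, 'dist': array([-0.01541789,  0.        ,  0.        ,  0.        ,  0.        ]), 'cam_to_world': array([[-2.18743813e-02, -9.93895144e-01,  1.08138585e-01,
         3.85472624e+02],
       [-9.99759959e-01,  2.16119850e-02, -3.59800962e-03,
         5.74446557e+01],
       [ 1.23895482e-03, -1.08191332e-01, -9.94129318e-01,
         1.38868273e+03],
       [ 0.00000000e+00,  0.00000000e+00,  0.00000000e+00,
         1.00000000e+00]])}
{'tim
[... 276 characters left out ...]
[ 1.96724337e-03, -4.12897253e+01, -2.60142821e+01, -1.98614366e-04,
        2.99971529e-03, -2.26635768e-05]), 'eef_pos': array([ 234.31202087, -469.57071663,  241.77655312]), 'ee_rot': array([-6.00027803e-04,  9.73349965e-01,  2.29323975e-01,  8.02789555e-06]), 'force': array([0.2436532, 0.7153792, 0.6039309]), 'wrist_torque': array([-0.01169497, -0.01626119, -0.01517049]), 'grip_force': 0.0, 'grip_width': 0.9998708448985305}
[[ 4.04625028e-04 -9.62840480e-01 -2.70070448e-01  6.76871441e+01]
 [ 9.99999890e-01  4.53969399e-04 -1.20246888e-04 -2.81284089e-02]
 [ 2.38382290e-04 -2.70070369e-01  9.62840557e-01 -1.31877081e+02]
 [ 0.00000000e+00  0.00000000e+00  0.00000000e+00  1.00000000e+00]]
```

View pics/top0.png

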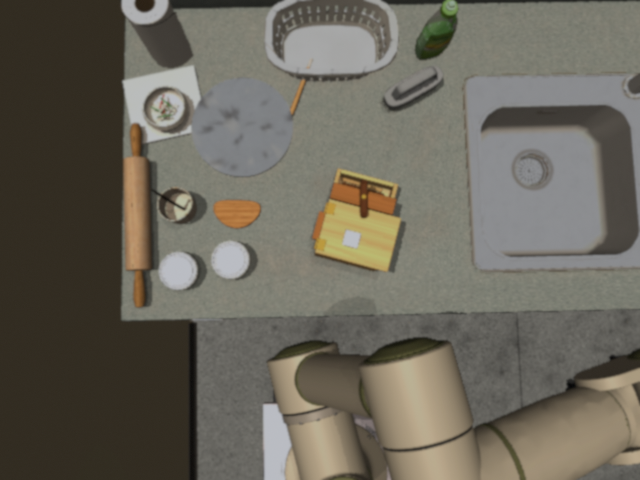

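View pics/scene0.png

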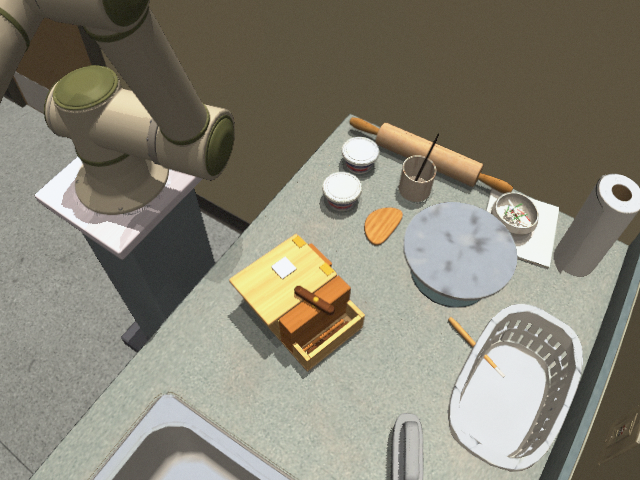

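The top view shows the box with its lid corners near (327,201), (401,222), (389,271) and (315,253). The button runs from (366,178) to (364,215) with a yellow pivot at (364,197), and the tubs are at (231,260) and (179,271). The scene view agrees.

```bash
cat > h.py <<'E'
import numpy as np,cv2
from rig import sense,eyes
from scipy.spatial.transform import Rotation as R
def pose():
    s=sense();q=s["ee_rot"];return s,R.from_quat([q[1],q[2],q[3],q[0]]).as_matrix(),s["eef_pos"]
def cam(n):
    c=eyes.calibration(n)
    if n=="wrist":
        _,r,p=pose();T=np.eye(4);T[:3,:3]=r;T[:3,3]=p;M=T@c["mount"]
    else: M=c["cam_to_world"]
    K=np.array([[c["fx"],0,c["cx"]],[0,c["fy"],c["cy"]],[0,0,1]]);return K,c["dist"],M
def ray(C,px,z):
    K,d,M=C;u=cv2.undistortPoints(np.float64(px).reshape(-1,1,2),K,d).reshape(-1,2)
    v=np.c_[u,np.ones(len(u))]@M[:3,:3].T;o=M[:3,3];return o+v*((z-o[2])/v[:,2])[:,None]
def fit(B,W): # planar rigid box->world
    B=np.array(B)[:,:2];W=W[:,:2];b=B-B.mean(0);w=W-W.mean(0)
    a=np.arctan2((b[:,0]*w[:,1]-b[:,1]*w[:,0]).sum(),(b*w).sum())
    Q=np.array([[np.cos(a),-np.sin(a)],[np.sin(a),np.cos(a)]]);t=W.mean(0)-Q@B.mean(0)
    return a,t,np.linalg.norm(B@Q.T+t-W,axis=1)
E
python3 - <<'E'
from h import *
for n,box in(("top",(290,150,130,140)),("scene",(200,210,180,170))):
    im=cv2.imread(f"pics/{n}0.png");x,y,w,h=box;c=im[y:y+h,x:x+w]
    H=cv2.cvtColor(c,cv2.COLOR_BGR2HSV)
    m=cv2.inRange(H,(18,70,120),(32,255,255));m=cv2.morphologyEx(m,cv2.MORPH_OPEN,np.ones((7,7)))
    m=cv2.morphologyEx(m,cv2.MORPH_CLOSE,np.ones((13,13)))
    k=max(cv2.findContours(m,0,2)[0],key=cv2.contourArea);hu=cv2.convexHull(k)
    ap=cv2.approxPolyDP(hu,6,True).reshape(-1,2)+[x,y];print(n,ap.tolist())
    C=cam(n);print(ray(C,ap,101).round(1).tolist())
C=cam("top")
print("corners");W=ray(C,[(327,201),(401,222),(389,271),(315,253)],101)
# box corners: back-right(ledge side), front-right, front-left, back-left
B=[(70,-20),(-90,-20),(-90,100),(70,100)];print(W.round(1),fit(B,W))
print("pivot",ray(C,[(364,197)],116.5),"tile",ray(C,[(351,239.5)],106))
print("tubs",ray(C,[(231,260),(179,271)],48))
E
python3 - <<'E'
import cv2
a=cv2.imread('pics/top0.png')[155:285,295:420];b=cv2.imread('pics/scene0.png')[225:375,220:375]
cv2.imwrite('pics/crop.png',cv2.hconcat([cv2.resize(a,(390,400)),cv2.resize(b,(410,400))]))
E
```

```text
top [[328, 200], [399, 217], [388, 270], [315, 252]]
[[588.6, 5.8, 101.0], [548.6, -145.2, 101.0], [435.9, -117.5, 101.0], [477.5, 36.3, 101.0]]
scene [[299, 236], [333, 276], [266, 321], [232, 277]]
[[489.5, 32.6, 101.0], [591.0, -6.5, 101.0], [542.3, -147.0, 101.0], [438.3, -109.9, 101.0]]
corners
[[ 586.5    8.   101. ]
 [ 537.7 -149.1  101. ]
 [ 433.7 -119.6  101. ]
 [ 475.3   36.3  101. ]] (np.float64(1.2958430557903409), array([549.5271554 , -57.32834562]), array([3.59718307, 6.64750662, 5.61010472, 3.18460197]))
pivot [[590.95626067 -70.12821183 116.5       ]] tile [[502.02456133 -40.65601629 106.        ]]
tubs [[467.58875064 221.39712331  48.        ]
 [445.77633419 336.36932925  48.        ]]
```

View pics/crop.png

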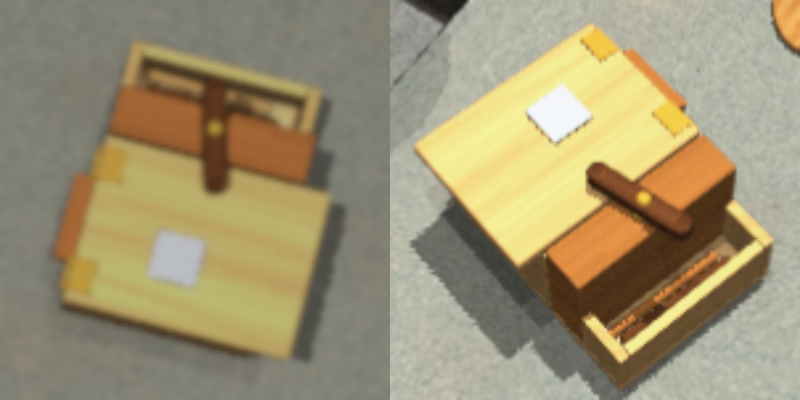

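The crops confirm the layout: the hinge is at the left, the lip at the right, and the button lies across the lid. The box origin is near (550,-58) with yaw about 1.28. I'll move above it.

```bash
R='[0.031,-0.0147,0,0,0,0,0]'
python3 -m jog '[[0.031,-0.0147,0,0,0,0,0],[0.031,-0.0147,0,0,0,0,0],[0.031,-0.0147,0,0,0,0,0],[0.031,-0.0147,0,0,0,0,0],[0.031,-0.0147,0,0,0,0,0]]'
python3 -m jog '[[0.031,-0.0147,0,0,0,0,0],[0.031,-0.0147,0,0,0,0,0],[0.031,-0.0147,0,0,0,0,0],[0.031,-0.0147,0,0,0,0,0],[0.031,-0.0147,0,0,0,0,0]]'
python3 -m jog '[[0.031,-0.0147,0,0,0,0,0],[0.031,-0.0147,0,0,0,0,0],[0.031,-0.0147,0,0,0,0,0],[0.031,-0.0147,0,0,0,0,0]]'
python3 -m jog '[[0,0,0,0,0,-0.137,0],[0,0,0,0,0,-0.137,0],[0,0,0,0,0,-0.137,0]]'
python3 -m jog '[[0,0,0,0,0,-0.137,0],[0,0,0,0,0,-0.137,0],[0,0,0,0,0,-0.137,0],[0,0,0,0,0,0,0]]'
python3 - <<'E'
from h import *
s,r,p=pose();print(p,r[:,0],s["joints"])
cv2.imwrite("pics/w1.png",eyes.capture("wrist")[:,:,::-1])
C=cam("wrist");print(eyes.calibration("wrist")["fx"])
np.savez("w1.npz",K=C[0],d=C[1],M=C[2])
E
```

```text
time_s: 0.6
eef_pos: [340.9, -333.5, 242.1]
ee_rot: [-0.0, 0.973, 0.229, -0.0]
force: [0.7, 0.2, -0.6]
grip_width: 0.148
grip_force: 0.0
time_s: 1.1
eef_pos: [446.8, -198.5, 242.1]
ee_rot: [-0.0, 0.973, 0.229, -0.0]
force: [-0.2, 0.1, -0.6]
grip_width: 0.0
grip_force: 0.0
time_s: 1.5
eef_pos: [531.4, -90.5, 242.0]
ee_rot: [-0.0, 0.973, 0.229, -0.0]
force: [0.4, 0.8, 0.8]
grip_width: 0.003
grip_force: 0.0
time_s: 1.8
eef_pos: [530.8, -91.5, 241.8]
ee_rot: [-0.0, 0.905, 0.426, -0.0]
force: [-0.4, 0.5, 0.1]
grip_width: 0.002
grip_force: 0.0
time_s: 2.2
eef_pos: [530.7, -91.8, 242.0]
ee_rot: [-0.0, 0.8, 0.6, -0.0]
force: [0.3, 0.4, -1.7]
grip_width: -0.001
grip_force: 0.0
[530.73252723 -91.82362927 242.00777692] [2.80938468e-01 9.59725781e-01 5.23233493e-05] [-3.88947642e-01  3.43493375e-01  1.45640237e+00 -1.48429037e-05
  1.34233835e+00 -1.04172473e-01]
392.9449487978941
```

View pics/w1.png

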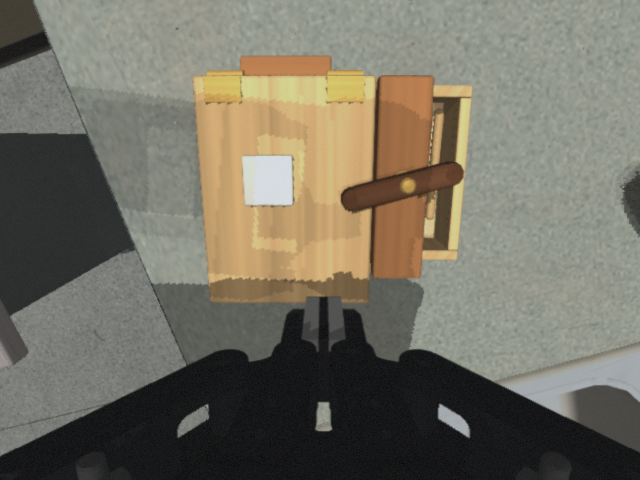

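Wrist view: the lid's corners are at (195,77), (374,77), (369,303) and (210,301). The tile is at (268,180), the pivot at (408,185) and the button's nose at (343,199).

```bash
python3 - <<'E'
from h import *
f=np.load("w1.npz");C=(f["K"],f["d"],f["M"])
W=np.r_[ray(C,[(195,77),(374,77),(369,303),(210,301)],101),ray(C,[(268,180)],106),ray(C,[(408,185)],117)]
a,t,e=fit([(70,100),(70,-20),(-90,-20),(-90,100),(2,52),(0,-41)],W);print(a,t,e.round(1),W.round(0).tolist())
Q=np.array([[np.cos(a),-np.sin(a)],[np.sin(a),np.cos(a)]])
np.savez("box.npz",Q=Q,t=t)
for n,px in(("nose",(343,199)),("short",(463,173))): print(n,((ray(C,[px],113)[:,:2]-t)@Q).round(1))
s,r,p=pose();print("tcp box",(p[:2]-t)@Q,"yaw tool",np.arctan2(r[1,0],r[0,0]))
E
```

```text
1.2797688820099955 [555.20653937 -58.6802185 ] [2.5 2.6 0.6 1.8 0.4 0.7] [[481.0, 35.0, 101.0], [592.0, 2.0, 101.0], [549.0, -150.0, 101.0], [434.0, -115.0, 101.0], [506.0, -41.0, 106.0], [594.0, -70.0, 117.0]]
nose [[-9.4  1.4]]
short [[  8.2 -77.3]]
tcp box [-38.77320001  13.93150471] yaw tool 1.2818665076905214
```

```bash
python3 - <<'E'
from h import *
K,d,_=cam("wrist");m=np.linalg.inv(eyes.calibration("wrist")["mount"])
for z in(0,11,24):
  for x in(-11,11):
    p=(m@[x,0,z,1])[:3];print(z,x,cv2.projectPoints(p.reshape(1,3),np.zeros(3),np.zeros(3),K,d)[0].ravel().round())
E
python3 -m jog '[[0.045,0,0,0,0,0,0],[0.018,0.02,0.02,0,0,0,0],[0,0,0.04,0,0,0,0],[0,0,0.03,0,0,0,0],[0,0,0,0,0,0,0]]'
```

```text
0 -11 [325. 356.]
0 11 [325. 302.]
11 -11 [325. 341.]
11 11 [325. 291.]
24 -11 [324. 327.]
24 11 [324. 279.]
time_s: 2.75
eef_pos: [565.9, -36.5, 148.5]
ee_rot: [-0.003, 0.802, 0.598, -0.002]
force: [-1.0, 1.2, 0.4]
grip_width: -0.0
grip_force: 0.0
```

```bash
cat > w.py <<'E'
from h import *
f=np.load("box.npz");Q,t=f["Q"],f["t"];s,r,p=pose()
tip=p+r@[0,0,11];up=p+r@[11,0,11]
b=lambda v:np.r_[(v[:2]-t)@Q,v[2]].round(1)
print("tcp",b(p),"tip",b(tip),"upper",b(up),"zdir",np.r_[r[:2,2]@Q,r[2,2]].round(3),"F",np.r_[s["force"][:2]@Q,s["force"][2]].round(1),"q",s["joints"].round(2),"t",s["time_s"])
E
python3 -m jog '[[0,0,0,0,0,0,0],[0,0,0,0,0,0,0]]'>/dev/null; python3 w.py
```

```text
tcp [ 24.2  -6.8 154.3] tip [ 24.2  -6.8 143.3] upper [ 35.2  -6.8 143.3] zdir [ 0.    -0.003 -1.   ] F [ 0.7 -0.7  0.6] q [-0.27  0.49  1.48  0.    1.17  0.02] t 2.95
```

```bash
python3 -m jog '[[0,0,0.012,0,0,0,0],[0,0,0.012,0,0,0,0],[0,0,0.01,0,0,0,0],[0,0,0,0,0,0,0],[0,0,0,0,0,0,0]]'>/dev/null; python3 w.py
```

```text
tcp [ 24.3  -5.9 118.1] tip [ 24.3  -5.9 107.1] upper [ 35.3  -5.8 107.1] zdir [ 0.  0. -1.] F [-0.5 -0.3  0.4] q [-0.27  0.53  1.52  0.    1.09  0.02] t 3.45
```

```bash
python3 -m jog '[[-0.006,-0.0006,0,0,0,0,0],[-0.006,-0.0006,0,0,0,0,0],[-0.006,-0.0006,0,0,0,0,0],[-0.005,-0.0006,0,0,0,0,0],[-0.005,-0.0006,0,0,0,0,0]]'; python3 w.py
python3 -m jog '[[-0.0046,0.0024,0,0,0,0,0],[-0.0046,0.0024,0,0,0,0,0],[-0.0046,0.0024,0,0,0,0,0],[-0.0046,0.0024,0,0,0,0,0],[-0.0046,0.0024,0,0,0,0,0]]'>/dev/null; python3 w.py
python3 -m jog '[[-0.002,0.002,0,0,0,0,0],[-0.001,0.002,0,0,0,0,0],[0,0,0,0,0,0,0]]'>/dev/null;python3 w.py
python3 -m jog '[[0.002,-0.008,-0.004,0,0,0,0],[0,0,-0.04,0,0,0,0],[0,0,-0.04,0,0,0,0],[-0.04,0,-0.04,0,0,0,0],[0,0,0,0,0,0,0]]'
python3 - <<'E'
from h import *
C=cam("wrist");cv2.imwrite("pics/w2.png",eyes.capture("wrist")[:,:,::-1]);np.savez("w2.npz",K=C[0],d=C[1],M=C[2])
E
```

```text
time_s: 3.95
eef_pos: [556.8, -63.6, 118.4]
ee_rot: [0.0, 0.801, 0.599, 0.0]
force: [0.8, 1.4, 0.0]
grip_width: 0.001
grip_force: 0.5
tcp [ -4.2  -3.  118.4] tip [ -4.2  -3.  107.4] upper [  6.8  -2.9 107.4] zdir [ 0. -0. -1.] F [ 1.6 -0.3  0. ] q [-0.32  0.51  1.55  0.    1.08 -0.04] t 3.95
tcp [-27.1 -15.3 118.2] tip [-27.1 -15.3 107.2] upper [-16.1 -15.3 107.2] zdir [-0.  0. -1.] F [0.2 0.9 0.2] q [-0.36  0.53  1.52 -0.    1.09 -0.08] t 4.45
tcp [-29.8 -19.4 118.2] tip [-29.8 -19.4 107.2] upper [-18.8 -19.3 107.2] zdir [-0. -0. -1.] F [ 0.7  0.7 -0.4] q [-0.37  0.54  1.51 -0.    1.1  -0.08] t 4.75
time_s: 5.25
eef_pos: [548.5, -124.9, 242.9]
ee_rot: [0.004, 0.801, 0.598, 0.002]
force: [0.4, 0.2, 0.0]
grip_width: 0.001
grip_force: 0.0
```

View pics/w2.png

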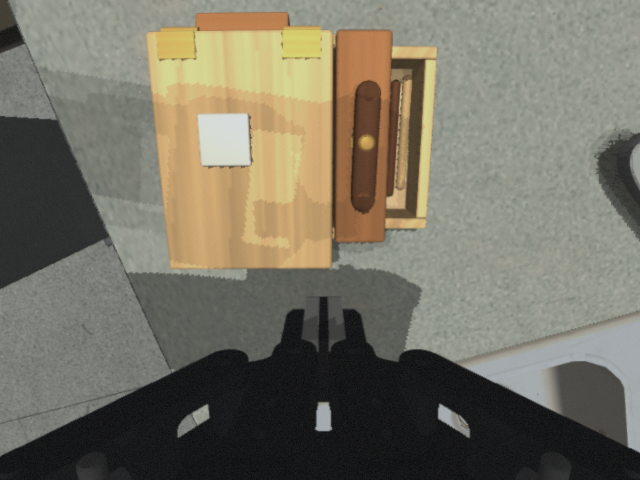

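The button now lies along the ledge, clear of the lid (pivot (367,143), bar from (370,82) to (362,212)). Next I'll back off in front of the box and tilt the tool.

```bash
python3 - <<'E'
from h import *
f=np.load("w2.npz");C=(f["K"],f["d"],f["M"])
W=np.r_[ray(C,[(148,31),(333,30),(331,268),(171,268)],101),ray(C,[(224,140)],106),ray(C,[(367,143)],117)]
print(fit([(70,100),(70,-20),(-90,-20),(-90,100),(2,52),(0,-41)],W))
E
python3 -m jog '[[-0.032,-0.026,0,0,0,0,0],[-0.03,-0.026,0,0,0,0,0],[0,0,0,0,0.126,0,0],[0,0,0,0,0.126,0,0],[0,0,0,0,0.126,0,0]]'>/dev/null; python3 w.py
python3 -m jog '[[0,0,0,0,0.126,0,0],[0,0,0,0,0.126,0,0],[0,0,0,0,0.126,0,0],[0,0,0,0,0,0,0]]'>/dev/null; python3 w.py
```

```text
(np.float64(1.2804956412580535), array([555.28802737, -58.72196437]), array([1.8471748 , 1.24148976, 1.41205715, 1.59864865, 0.67335013,
       0.31933782]))
tcp [-124.4   40.9  237.3] tip [-120.3   40.9  227.1] upper [-110.1   41.   231.2] zdir [ 0.374  0.002 -0.927] F [-0.2  0.5  0.1] q [-0.73  0.32  1.55  0.35  1.45 -0.52] t 5.8
tcp [-125.7   41.2  235.2] tip [-118.1   41.2  227.2] upper [-110.1   41.2  234.8] zdir [ 0.689  0.006 -0.725] F [-0.5  0.8 -0.2] q [-0.87  0.42  1.55  0.61  1.64 -0.68] t 6.2
```

```bash
python3 -m jog '[[0,0,0,0,0.125,0,0],[0,0,0,0,0.125,0,0],[0,0,0,0,0.125,0,0],[0,0,0,0,0,0,0],[0,0,0,0,0,0,0]]'>/dev/null; python3 w.py
```

```text
tcp [-124.5   40.4  237.4] tip [-114.6   40.5  232.6] upper [-109.9   40.5  242.6] zdir [ 0.903  0.006 -0.43 ] F [ 1.2 -0.5  0.6] q [-0.94  0.55  1.55  0.83  1.83 -0.78] t 6.7
```

```bash
python3 -m jog '[[-0.0253,0,0.012,0,0,0,0],[-0.0253,0,0.012,0,0,0,0],[-0.0253,0,0.012,0,0,0,0],[0,0,0,0,0,0,0]]'>/dev/null; python3 w.py
python3 -m jog '[[-0.0253,0,0.012,0,0,0,0],[-0.0253,0,0.012,0,0,0,0],[-0.0253,0,0.012,0,0,0,0],[0,0,0,0,0,0,0]]'>/dev/null; python3 w.py
```

```text
tcp [-123.9   41.   152.1] tip [-113.9   41.1  147.4] upper [-109.2   41.1  157.4] zdir [ 0.904  0.008 -0.427] F [ 0.1 -0.7 -0.3] q [-0.94  0.68  1.6   0.81  1.72 -0.91] t 7.1
tcp [-124.2   40.6   69.1] tip [-114.2   40.7   64.4] upper [-109.5   40.7   74.4] zdir [ 0.904  0.007 -0.426] F [-0.   0.5  1.3] q [-0.94  0.82  1.61  0.8   1.61 -1.02] t 7.5
```

```bash
python3 -m jog '[[0.0047,0,0.01,0,0,0,0],[0.0047,0,0.01,0,0,0,0],[0.0047,0,0.0098,0,0,0,0],[0,0,0,0,0,0,0]]'>/dev/null; python3 w.py
python3 -m jog '[[0.0045,0,-0.0022,0,0,0,0],[0.0045,0,-0.0022,0,0,0,0],[0,0,0,0,0,0,0]]'>/dev/null; python3 w.py; python3 - <<'E'
from h import *
a=eyes.capture("scene")[170:380,180:460,::-1];cv2.imwrite("pics/s2.png",cv2.resize(a,(800,600)))
E
```

```text
tcp [-90.1  40.7  70.7] tip [-80.2  40.8  66. ] upper [-75.5  40.8  75.9] zdir [ 0.905  0.006 -0.426] F [ 0.4  0.4 -0.5] q [-0.89  0.8   1.65  0.84  1.57 -1.02] t 7.9
tcp [-92.4  40.2  80.4] tip [-82.5  40.3  75.7] upper [-77.8  40.3  85.7] zdir [ 0.904  0.004 -0.427] F [-0.8  0.2 -2. ] q [-0.9   0.78  1.65  0.84  1.58 -1.01] t 8.2
```

View pics/s2.png

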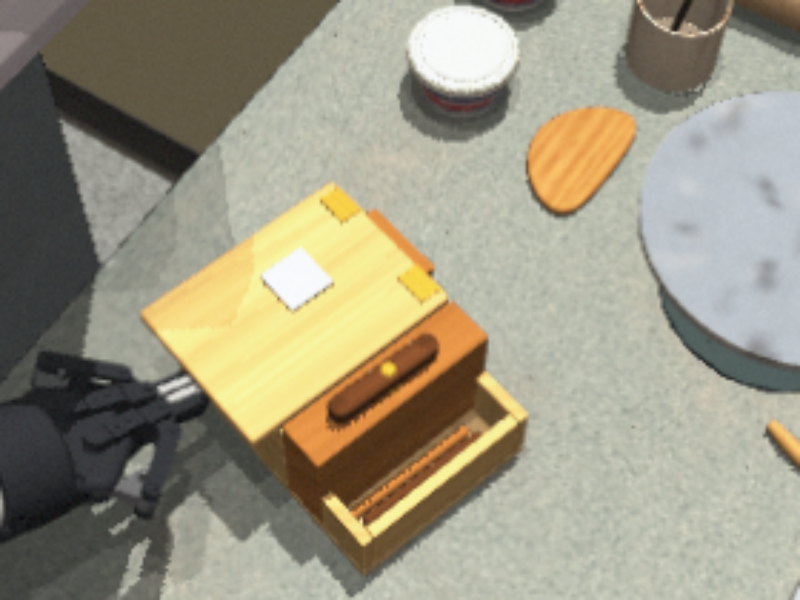

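The fingertip is under the lip, in light contact of about 2 N. Now I'll raise it along the hinge arc.

```bash
python3 -m jog '[[0.0066,0,-0.0021,0,0,0,0],[0.0066,0,-0.0021,0,0,0,0],[0.0066,0,-0.0021,0,0,0,0],[0.0066,0,-0.0021,0,0,0,0],[0.0066,0,-0.002,0,0,0,0]]'>/dev/null; python3 w.py
python3 -m jog '[[0.0058,0,-0.0008,0,0,0,0],[0.0058,0,-0.0008,0,0,0,0],[0.0058,0,-0.0008,0,0,0,0],[0.0058,0,-0.0008,0,0,0,0],[0.0058,0,-0.0008,0,0,0,0]]'>/dev/null; python3 w.py
python3 -m jog '[[0.0058,0,0.0004,0,0,0,0],[0.0058,0,0.0004,0,0,0,0],[0.0058,0,0.0004,0,0,0,0],[0.0058,0,0.0004,0,0,0,0],[0.0058,0,0.0004,0,0,0,0]]'>/dev/null; python3 w.py
```

```text
tcp [-87.1  40.6 114.7] tip [-77.2  40.6 110. ] upper [-72.5  40.6 120. ] zdir [ 0.905  0.005 -0.426] F [-1.1 -0.4 -0.9] q [-0.89  0.72  1.66  0.84  1.62 -0.96] t 8.75
tcp [-78.3  40.7 142.4] tip [-68.3  40.8 137.7] upper [-63.6  40.8 147.6] zdir [ 0.905  0.005 -0.426] F [ 0.6  0.5 -1.1] q [-0.87  0.66  1.66  0.86  1.64 -0.92] t 9.25
tcp [-64.1  40.7 167.7] tip [-54.1  40.8 163.1] upper [-49.5  40.8 173. ] zdir [ 0.905  0.005 -0.426] F [-0.2 -0.9 -0.3] q [-0.85  0.61  1.67  0.87  1.66 -0.87] t 9.75
```

```bash
python3 -m jog '[[0.0056,0,0.0015,0,0,0,0],[0.0056,0,0.0015,0,0,0,0],[0.0056,0,0.0015,0,0,0,0],[0.0056,0,0.0015,0,0,0,0],[0.0056,0,0.0015,0,0,0,0]]'>/dev/null; python3 w.py
python3 -m jog '[[0.0052,0,0.0026,0,0,0,0],[0.0052,0,0.0026,0,0,0,0],[0.0052,0,0.0026,0,0,0,0],[0.0052,0,0.0026,0,0,0,0],[0.0052,0,0.0026,0,0,0,0]]'>/dev/null; python3 w.py
python3 - <<'E'
from h import *
a=eyes.capture("scene")[170:380,180:460,::-1];cv2.imwrite("pics/s3.png",cv2.resize(a,(800,600)))
E
```

```text
tcp [-45.3  40.8 189.8] tip [-35.4  40.9 185.1] upper [-30.7  40.9 195.1] zdir [ 0.905  0.005 -0.426] F [-0.9 -0.4 -1.7] q [-0.82  0.57  1.68  0.9   1.67 -0.83] t 10.25
tcp [-22.5  40.9 207.7] tip [-12.5  41.  203. ] upper [ -7.8  41.  213. ] zdir [ 0.905  0.005 -0.426] F [-0.4 -0.8 -0.6] q [-0.78  0.53  1.69  0.93  1.66 -0.79] t 10.75
```

View pics/s3.png

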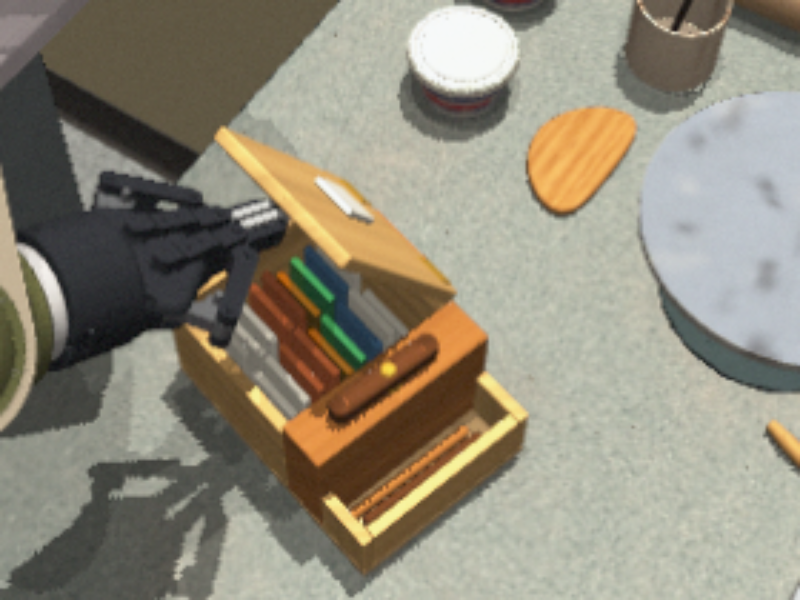

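The lid is up at roughly 1 rad, the box hasn't moved, and the contact force is small. I'll carry on past upright, slower.

```bash
python3 -m jog '[[0.0046,0,0.0036,0,0,0,0],[0.0046,0,0.0036,0,0,0,0],[0.0046,0,0.0036,0,0,0,0],[0.0046,0,0.0036,0,0,0,0],[0.0046,0,0.0036,0,0,0,0]]'>/dev/null; python3 w.py
python3 -m jog '[[0.0038,0,0.0044,0,0,0,0],[0.0038,0,0.0044,0,0,0,0],[0.0038,0,0.0044,0,0,0,0],[0.0038,0,0.0044,0,0,0,0],[0.0038,0,0.0044,0,0,0,0]]'>/dev/null; python3 w.py
python3 -m jog '[[0.002,0,0.0032,0,0,0,0],[0.0018,0,0.0032,0,0,0,0],[0.0017,0,0.0032,0,0,0,0],[0.0016,0,0.0032,0,0,0,0],[0.0015,0,0.0032,0,0,0,0]]'>/dev/null; python3 w.py
python3 -m jog '[[0.0013,0,0.0032,0,0,0,0],[0.0013,0,0.0032,0,0,0,0],[0.0013,0,0.0032,0,0,0,0],[0.0013,0,0.0032,0,0,0,0],[0,0,0,0,0,0,0]]'>/dev/null; python3 w.py
python3 - <<'E'
from h import *
a=eyes.capture("scene")[170:380,180:460,::-1];cv2.imwrite("pics/s4.png",cv2.resize(a,(800,600)))
E
```

```text
tcp [  3.7  41.1 220.8] tip [ 13.6  41.1 216.1] upper [ 18.3  41.1 226.1] zdir [ 0.905  0.005 -0.426] F [-0.6  0.8 -0.2] q [-0.74  0.49  1.7   0.96  1.64 -0.75] t 11.3
tcp [ 31.7  41.2 228.5] tip [ 41.6  41.3 223.8] upper [ 46.3  41.3 233.8] zdir [ 0.905  0.005 -0.426] F [-0.5 -0.7 -0.2] q [-0.69  0.47  1.71  0.99  1.62 -0.71] t 11.8
tcp [ 49.6  41.3 229.4] tip [ 59.6  41.3 224.7] upper [ 64.2  41.3 234.7] zdir [ 0.905  0.005 -0.426] F [-0.2  0.5 -0.2] q [-0.65  0.46  1.72  1.01  1.59 -0.7 ] t 12.3
tcp [ 63.5  41.5 228.7] tip [ 73.5  41.5 224. ] upper [ 78.2  41.5 233.9] zdir [ 0.905  0.005 -0.426] F [ 0.4  0.2 -0.2] q [-0.63  0.46  1.72  1.02  1.57 -0.69] t 12.8
```

View pics/s4.png

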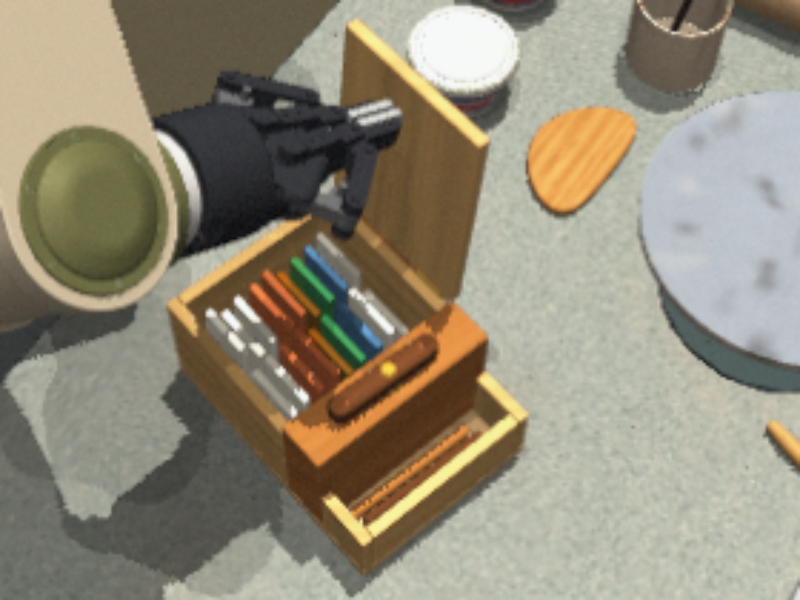

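The lid stands past upright ahead of the fingertip. I'll retreat straight back, wait and check.

```bash
python3 -m jog '[[0,0,-0.01,0,0,0,0],[0,0,-0.025,0,0,0,0],[0,0,-0.035,0,0,0,0],[0,0,-0.035,0,0,0,0],[0,0,-0.03,0,0,0,0]]'>/dev/null
python3 -m jog '[[0,0,0,0,0,0,0],[0,0,0,0,0,0,0],[0,0,0,0,0,0,0],[0,0,0,0,0,0,0],[0,0,0,0,0,0,0]]'>/dev/null; python3 w.py
python3 -m jog '[[0,0,0,0,0,0,0],[0,0,0,0,0,0,0],[0,0,0,0,0,0,0],[0,0,0,0,0,0,0],[0,0,0,0,0,0,0]]'>/dev/null
python3 - <<'E'
from h import *
a=eyes.capture("scene")[120:400,130:500,::-1];b=eyes.capture("top")[140:300,150:420,::-1]
cv2.imwrite("pics/s5.png",cv2.hconcat([cv2.resize(a,(400,400)),cv2.resize(b,(400,400))]))
E
```

```text
tcp [-58.4  40.9 286. ] tip [-48.5  40.9 281.3] upper [-43.8  41.  291.3] zdir [ 0.905  0.006 -0.426] F [ 0.1 -0.3 -0.8] q [-0.84  0.44  1.59  0.91  1.82 -0.66] t 13.85
```

View pics/s5.png

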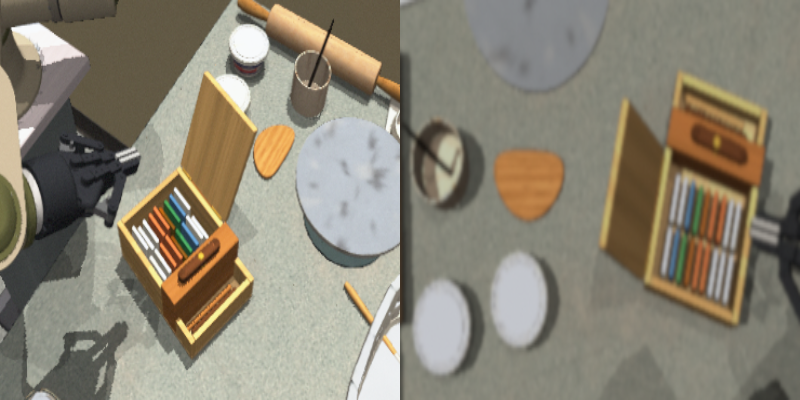

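The lid leans back on its stop, the box and bystanders stand where they were, and the arm is clear.

```bash
python3 -c "
from rig import finish_job
print(finish_job())"
```

```text
the job is handed in; nothing more can be done
None
```

The button is turned clear, the lid leans back open on its stop, nothing else was moved as far as the pictures show, and the job was handed in at about 14.5 s of the 51 s allowed.

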